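Pack a paint test panel tight in the polishing jig

ROBOT

A 6-joint arm with a two-finger parallel gripper is mounted at the origin on the work surface. World frame = base frame: x ahead of the robot, y to its left, z up, the work surface at z = 0. Lengths are in mm, angles in degrees, forces in N, time in s.
With the tool pointing down it reaches from about 350 to 950 mm from the base axis. Payload 17.4 kg.
Tool frame: the origin (TCP) lies at the very end of the fingers, on their centre line; the grasp point (between the pads) lies 19 mm behind it; z points along the fingers, y is the line along which they close (so a half turn about z gives the same grasp; the last joint's range is limited). The gripper opens to 93 mm and grips with 3 to 60 N. Pads are 15 mm wide; open, the fingers measure 128 mm over their backs; the gripper's body (75 mm by 188 mm) begins 65 mm behind the grasp point.
Start: joints at [64.813, 6.646, 82.598, -0, 90.757, -2.166], TCP at [263.984, 621.244, 218.646] pointing down, gripper open.
Joint ranges: [-162.19, 162.19], [-47.58, 125.68], [4.15, 143.07], [-65.23, 245.23], [0.69, 171.88], [-170.13, 170.13]. Speed limits (degrees/s): [108.29, 108.29, 127.2, 180, 180, 180].

INTERFACE

Orientations are given as [roll, pitch, yaw] about the fixed x, y, z axes, in that order (R = Rz(yaw) Ry(pitch) Rx(roll)).
In Python, from plant import robot gives the robot as it stands.
- The arm moves only by the shell command python3 -m creep 'ROWS'. ROWS is JSON, a list of rows, each an object with "hand": the gripper command: -1 is fully open, 1 is shut, values between are in proportion; "travel": the shift along the tool's x, y, z in m, a list of three; "dr": the turn, a rotation vector about the tool's x, y, z in degrees, a list of three. In form: [{"hand": hand, "travel": [x, y, z], "dr": [rx, ry, rz]}, ...]. A call has 1 to 8 rows; each row is the pose to reach, as a shift and turn from the pose commanded when the call began, along the tool's axes at that moment; what a row does not reach only later rows make up. A row lasts 1/10 s, in which the tool goes at most 50 mm and 8.59 degrees, less where a joint would pass 70% of its speed; a pose out of reach is approached as far as the arm can. A call with a gripper value outside its range is refused whole. The fingers move at their own pace and stop on an object; the grip force is fixed at half the most. Time passes only in rows, so rows that repeat a pose let the fingers close. It gives the time, the measured TCP pose, the force, the opening and the grip force at its end, in the units of the state.
- robot.state(): the state, without advancing time (a new reading comes with each control period).
- robot.snapshot(name): name is "side" or "top" or "wrist"; returns (picture, depth): 384x512x3 uint8, blue, green, red; 384x512 float32, mm along the optical axis (not along the pixel's ray), 0 where there is no reading.
- robot.calibration(name): a dict with "fx", "fy", "cx", "cy" (pixels), "eye" and "rotation" of the camera in the world. Camera axes: x right, y up, looking along -z (the intrinsics and any distortion apply to the point x, -y, -z); pixel columns grow to the right and rows downward; lengths in mm; the calibration is good to about 2 mm. A picture is of the moment at which its call begins: read the wrist's pose just before it. calibration takes no time and is no camera call; for the wrist camera it gives the pose at the moment of the call.
- robot.finish_job(): hands the job in; it is judged then, once.
Trained networks look in the newest picture that a camera, given by its name, has taken for a name from the list of things; names that differ only in an ending like _2 or _b are one class to them, and where a whole thing is asked for, a point or a joint stands for the part that bears it (a point fixed in the world has none). Each returns a list of dicts, best first, with "confidence" (0 to 1); they miss things now and then, are a little off and sometimes report something else, mostly with a low value. They report only what shows in the picture. A call takes as long as a camera call. They do not tell look-alikes from the thing itself.
- robot.boxes_of(camera, query): "box" ([left, top, right, bottom] in pixels, round what is visible of it).
- robot.masks_of(camera, query): "pixels" (384x512 bool, what is visible of it) and "box" ([left, top, right, bottom] in pixels, round what is visible of it).
- robot.landmark_of(camera, query): "point" ([column, row] in pixels: a listed point, or the origin of a listed thing).
The state is a dict: "t": time; "q": joint angles; "joint_vel": joint speeds; "tau": joint torques, N m; "ee_pos": TCP position; "tool_rot": TCP orientation; "wrist_force": force on the tool from outside, world axes, zero at the start; "torque": the same for the moment, N m; "width": finger opening in mm; "finger_force": force on a finger pad.
Only numpy, scipy, OpenCV 4.12 (cv2) and the standard library are available. Lean on these libraries where they do the work, as an engineer would, in place of code of your own. Each camera call takes 0.05 s, during which the arm holds its last target. There are 200 camera calls.

TASK

Take the little touch-up paint bottle out of the gap between the black test panel and the aluminium stops, and stand it upright on the bench, off the jig. Then put the wooden spacer, tab up, down onto the jig bed in that gap, at the thin stop where the gap is wide enough for it, and with the spacer push the panel flush against the long fence opposite. Finish while still gripping the spacer and pressing the panel firmly against the fence; keep the panel flat, never lay the bottle over, and leave the tape roll, wax tin and foam pad alone.

Things in the scene. Friction and masses are not known exactly. Their poses are not given: they have to be found in the camera images.
- jig: Plywood jig fixed to the bench: bed 220 x 312 mm, top 18 mm above the bench. Origin at bench height; bed x -105 to +115 mm. x points from the stops (robot side) across the panel to the fence, y along the fence, z up. Cheeks (inner faces y = +-138 mm, 12 mm high) flank the panel; fixed outer blocks (y 75 to 139 mm either side, as deep and high as the thick stop) end the row of stops
- fence: Long aluminium bar fixed on the jig bed along its far side, 25 x 304 mm, 22 mm high. Origin on the bed, at the middle of the foot of the inner face (the face the panel must lie flush against), which is x = +85 mm of the jig; x points away from the panel, axes parallel to the jig's
- thin_stop: Aluminium block fixed on the bed, robot side of the panel, 37 (x) x 72 (y) x 22 mm high: a notch in the row of blocks. Origin on the bed, middle of its back face; front face, towards the panel, at x = +37 mm, fence face at x = +175 mm. Axes as jig. Gap to the panel 28 to 33 mm at the start, 38 mm with it flush. Its middle is at jig y = +37 or -37 mm (changes)
- thick_stop: The stop block beside it (2 mm between them), 57 x 72 x 22 mm: its gap is only 18 mm even with the panel flush, too narrow for the spacer. Origin on the bed at the middle of its back face; front face at x = +57 mm
- panel: Gloss black painted test panel, loose on the jig bed, 100 (x, towards the fence) x 260 (y) x 18 mm, about 0.4 kg. Origin at the centre of its underside. At the start it lies roughly 4 to 10 mm short of the fence
- panel_left (a point): Point on the panel's far edge face (the one that goes against the fence), at panel x = +50, y = +120, z = +9 mm
- panel_right (a point): Point on the panel's far edge face, at panel x = +50, y = -120, z = +9 mm
- spacer: Loose hardwood spacer, standing on the bench beside the jig: a foot 22 (x) x 44 (y) x 30 mm high with a gripping tab 16 (x) x 36 (y) x 46 mm high centred on it, 76 mm in all, about 60 g. Origin at the centre of its underside. In the gap its 22 mm thickness (x) points towards the panel
- paint_bottle: Small touch-up paint bottle standing on the jig bed in the gap in front of the thin stop: dark body 22 mm in diameter and 34 mm high, white round cap 19 mm (18 mm at the top) in diameter above it, up to 66 mm. About 30 g. Origin at the centre of its underside, z along the bottle
- tape_roll: Bystander: roll of masking tape lying flat on the bench on the side of the jig where the spacer is not, 90 mm outside, 76 mm inside, 25 mm high. Origin at the centre of its underside
- wax_tin: Bystander: round wax tin on the bench, 87 mm in diameter, 34 mm high. Origin at the centre of its underside
- foam_pad: Bystander: round polishing pad on the bench, 100 mm in diameter, 30 mm high. Origin at the centre of its underside
Things that resemble listed ones, but are neither listed nor needed, are in the scene too. What is meant by the paint_bottle is not blue or orange, and is the larger of those in its own colour.

How it is judged (in metres and radians):
On the way, in this order (a step that is already met when the one before it is completed fails the run):
1. the paint bottle stands upright on the bench, off the jig, let go (height (world z) of paint_bottle below 0.006 m and angle between paint_bottle's own z axis and vertical below 0.15 rad and contact force between the fingers and paint_bottle below 0.1 N and linear speed of paint_bottle below 0.03 m/s), for 0.2 s.
2. the spacer is down in the wide gap, in front of the thin stop (z of spacer in the frame of thin_stop below 0.006 m and x of spacer in the frame of thin_stop between 0.044 and 0.07 m and y of spacer in the frame of thin_stop between -0.035 and 0.035 m), for 0.2 s.
At the end, for the whole second after the job is handed in: Bottle upright on the bench at rest. Gripped spacer upright on the bed (6 mm) before the thin stop (35 mm off its middle at most), pressing the panel over 3 N; panel flat, both far corners within 2 mm of the fence, over 3 N on it; robot itself not on the panel (all of step 2 and height (world z) of paint_bottle below 0.006 m and angle between paint_bottle's own z axis and vertical below 0.15 rad and linear speed of paint_bottle below 0.03 m/s and angle between spacer's own z axis and vertical below 0.17 rad and x of each of panel_left, panel_right in the frame of fence above -0.002 m and angle between panel's own z axis and vertical below 0.03 rad and z of panel in the frame of jig below 0.021 m and contact force between panel and fence above 3 N and contact force between spacer and panel above 3 N and contact force between the fingers and spacer above 1 N and contact force between each of the arm, the fingers and panel below 0.5 N); the arm keeps its last pose, push and grip.
It fails at once if the paint bottle is laid over (angle between paint_bottle's own z axis and vertical above 0.7 rad).
It fails at once if the panel is lifted or tipped (angle between panel's own z axis and vertical above 0.12 rad or z of panel in the frame of jig above 0.035 m).
It fails at once if the tape roll, wax tin or foam pad is pushed about (distance of any of tape_roll, wax_tin, foam_pad from where it was at the start of the episode above 0.03 m).
It also fails if it takes over 64 s, if anything falls off the work surface, if the arm or the gripper's body presses on something with over 40 N, if the wrist force passes 120 N, or if a joint passes its speed limit or range.

## Working session

There is one attempt and no reset: what is moved stays moved. The work goes in short steps, Python scripts to look and compute and a shell command to move; the robot and the scene stay as the last step left them, time stands still between calls to the robot, and variables do not carry over. Pictures are saved under pics/ and viewed, at most 10 in all, crops included, and the job is handed in when it is done.

```bash
mkdir -p pics
cat > h.py <<'E'
import numpy as np, cv2
from plant import robot
def pts(cam, depth, us, vs, c=None):
    c=c or robot.calibration(cam); us=np.asarray(us,float); vs=np.asarray(vs,float)
    d=depth[vs.astype(int),us.astype(int)]
    p=np.stack([(us-c["cx"])/c["fx"]*d, -(vs-c["cy"])/c["fy"]*d, -d],-1)
    return p@np.array(c["rotation"]).T+np.array(c["eye"])
E
python3 - <<'E'
from h import *
s=robot.state(); print(s)
ims=[]
for cam in ["top","side"]:
    im,d=robot.snapshot(cam); cv2.imwrite(f"pics/{cam}0.png",im); np.save(f"{cam}0.npy",d)
    c=robot.calibration(cam); print(cam,c)
    for q in ["jig","fence","thin_stop","thick_stop","panel","spacer","paint_bottle","tape_roll","wax_tin","foam_pad"]:
        for m in robot.masks_of(cam,q)[:4]:
            v,u=np.nonzero(m["pixels"]); ok=d[v,u]>0
            p=pts(cam,d,u[ok],v[ok],c)
            print(q,round(m["confidence"],2),np.round(m["box"]),np.round(np.median(p,0)) if len(p) else None, np.round(np.percentile(p[:,2],97)) if len(p) else None)
E
```

```text
{'t': 0.0, 'q': array([ 6.48136082e+01,  6.67398761e+00,  8.26373139e+01, -7.90054045e-04,
        9.07555467e+01, -2.16615225e+00]), 'joint_vel': array([-0.02504807, -0.00262275, -0.02528392,  0.00487524,  0.03039633,
       -0.00345392]), 'tau': array([ 5.00433616e-04, -7.21268177e+01, -6.22622323e+01,  7.80908042e-02,
        2.37930642e-02, -1.18657845e-04]), 'ee_pos': array([263.88917872, 621.04958279, 217.88979788]), 'tool_rot': array([-1.79933170e+02, -1.73725949e-03,  1.56979749e+02]), 'wrist_force': array([ 0.2738251 ,  0.46467747, -0.10564585]), 'torque': array([-0.03564711,  0.03471792, -0.01001127]), 'finger_force': 0.0, 'width': 92.74571261578912}
top {'fx': 352.9390171685882, 'fy': 352.9390171685882, 'cx': 249.89438648296175, 'cy': 187.97720081173503, 'eye': array([508.55469404,   5.0533462 , 907.35477333]), 'rotation': array([  3.4169093 ,   0.35253177, -90.64303845])}Traceback (most recent call last):
  File "<stdin>", line 10, in <module>
  File "h.py", line 7, in pts
    return p@np.array(c["rotation"]).T+np.array(c["eye"])
           ~~~~~~~~~~~~~~~~~~~~~~~~~~~^~~~~~~~~~~~~~~~~~~
ValueError: operands could not be broadcast together with shapes (5451,) (3,)
```

```bash
ls; python3 -c "
import cv2,numpy as np
a=cv2.imread('pics/top0.png');b=cv2.imread('pics/side0.png')
cv2.imwrite('pics/top0b.png',cv2.resize(a,(800,600)));cv2.imwrite('pics/side0b.png',cv2.resize(b,(800,600)))"
```

```text
h.py
pics
top0.npy[ WARN:0@0.012] global loadsave.cpp:275 findDecoder imread_('pics/side0.png'): can't open/read file: check file path/integrity
Traceback (most recent call last):
cv2.error: OpenCV(4.12.0) /io/opencv/modules/imgproc/src/resize.cpp:4208: error: (-215:Assertion failed) !ssize.empty() in function 'resize'
```

View pics/top0b.png

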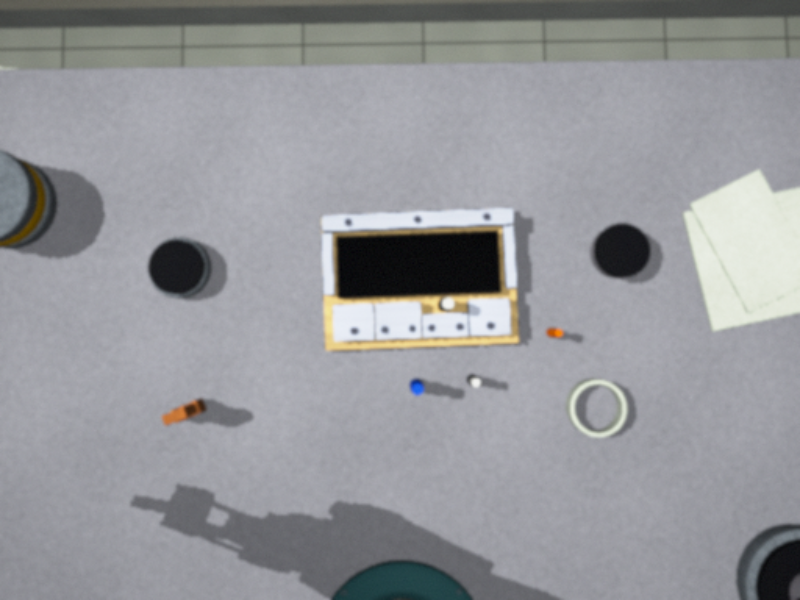

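The top view (800x600 scale) shows the jig in the middle, with its corners around (325,210) to (520,350). Candidates for the bottle are white caps at (448,303) in the gap and (476,381) on the bench, blue at (417,386) and orange at (555,333). By the description it should be the white one in the gap, (448,303). The spacer is at (185,411) and the tape roll at (598,408). "rotation" turns out to be roll/pitch/yaw, so I'll fix the helper.

```bash
cat > h.py <<'E'
import numpy as np, cv2
from scipy.spatial.transform import Rotation as R
from plant import robot
def rot(r): return R.from_euler("xyz",r,degrees=True).as_matrix()
def pts(depth, us, vs, c):
    us=np.asarray(us,float); vs=np.asarray(vs,float)
    d=depth[vs.astype(int),us.astype(int)]
    p=np.stack([(us-c["cx"])/c["fx"]*d, -(vs-c["cy"])/c["fy"]*d, -d],-1)
    return p@rot(c["rotation"]).T+np.array(c["eye"])
def cloud(depth,c):
    v,u=np.mgrid[:depth.shape[0],:depth.shape[1]]; P=pts(depth,u.ravel(),v.ravel(),c).reshape(*depth.shape,3); P[depth<=0]=np.nan; return P
def project(p,c):
    q=(np.asarray(p,float)-c["eye"])@rot(c["rotation"]); return np.stack([c["cx"]+c["fx"]*q[...,0]/-q[...,2], c["cy"]-c["fy"]*q[...,1]/-q[...,2]],-1)
E
python3 - <<'E'
from h import *
for cam in ["top","side"]:
    im,d=robot.snapshot(cam); np.save(f"{cam}0.npy",d)
    c=robot.calibration(cam); print(cam,c)
    cv2.imwrite(f"pics/{cam}1.png",im)
    for q in ["jig","fence","thin_stop","thick_stop","panel","spacer","paint_bottle"]+(["tape_roll"] if cam=="top" else []):
        for m in robot.masks_of(cam,q)[:4]:
            v,u=np.nonzero(m["pixels"]); ok=d[v,u]>0
            p=pts(d,u[ok],v[ok],c)
            if len(p)==0: print(q,m["confidence"],m["box"],"no depth"); continue
            r=cv2.minAreaRect(p[p[:,2]>np.percentile(p[:,2],95)-8][:,:2].astype(np.float32))
            print(q,round(m["confidence"],2),np.round(m["box"]),np.round(np.median(p,0)), "ztop",np.round(np.percentile(p[:,2],[3,97])),"rect",np.round(r[0],1),np.round(r[1],1),round(r[2],1))
a=cv2.imread("pics/side1.png"); cv2.imwrite("pics/side1b.png",cv2.resize(a,(800,600)))
E
```

```text
top {'fx': 352.9390171685882, 'fy': 352.9390171685882, 'cx': 249.89438648296175, 'cy': 187.97720081173503, 'eye': array([508.55469404,   5.0533462 , 907.35477333]), 'rotation': array([  3.4169093 ,   0.35253177, -90.64303845])}
jig 0.61 [205. 133. 332. 224.] [555. -40.  31.] ztop [16. 42.] rect [592.9 -35.1] [200.4 301.9] 1.5
fence 0.9 [208. 135. 328. 149.] [678. -34.  40.] ztop [22. 43.] rect [680.2 -32.9] [ 25.9 301.6] 1.5
thin_stop 0.68 [272. 198. 299. 216.] [513. -74.  40.] ztop [37. 43.] rect [512.9 -74.6] [36.7 70.5] 2.8
thick_stop 0.63 [240. 191. 270. 216.] [521.   0.  40.] ztop [37. 43.] rect [5.209e+02 2.000e-01] [68.9 54. ] 89.4
thick_stop 0.22 [216. 143. 320. 188.] [609. -33.  36.] ztop [33. 39.] rect [609.7 -32.8] [100.3 260.1] 1.4
panel 0.83 [212. 147. 322. 189.] [608. -33.  36.] ztop [20. 39.] rect [609.7 -32.7] [100.3 260.2] 1.4
spacer 0.74 [103. 257. 129. 272.] [384. 323.  74.] ztop [15. 78.] rect [381.4 336.2] [15.5 35.3] 17.6
paint_bottle 0.64 [271. 199. 301. 214.] [512. -74.  40.] ztop [37. 43.] rect [512.7 -74.6] [66.5 34.4] 89.3
paint_bottle 0.58 [297. 234. 306. 
[... 1004 characters left out ...]
p [24. 40.] rect [5.197e+02 2.000e-01] [57.2 81.1] 1.8
panel 0.89 [261. 160. 327. 241.] [607. -66.  34.] ztop [21. 36.] rect [603.7 -33.2] [110.2 263.3] 1.4
spacer 0.57 [190. 113. 200. 141.] [381. 324.  31.] ztop [-3. 74.] rect [380.1 335. ] [15.2 36.8] 20.7
paint_bottle 0.75 [205. 189. 213. 213.] [415. -35.  29.] ztop [-3. 64.] rect [414.7 -29.5] [15.  16.4] 85.1
paint_bottle 0.67 [250. 262. 258. 283.] [ 497. -254.   25.] ztop [-2. 45.] rect [ 496.7 -250.7] [12.6 10. ] 80.9
paint_bottle 0.51 [260. 190. 272. 217.] [543. -82.  53.] ztop [19. 82.] rect [543.2 -76.3] [16.9 15.9] 81.5
paint_bottle 0.44 [172. 283. 216. 337.] [ 377. -325.   18.] ztop [-0. 24.] rect [ 377.8 -315.9] [88.4 87.7] 87.4
```

View pics/side1b.png

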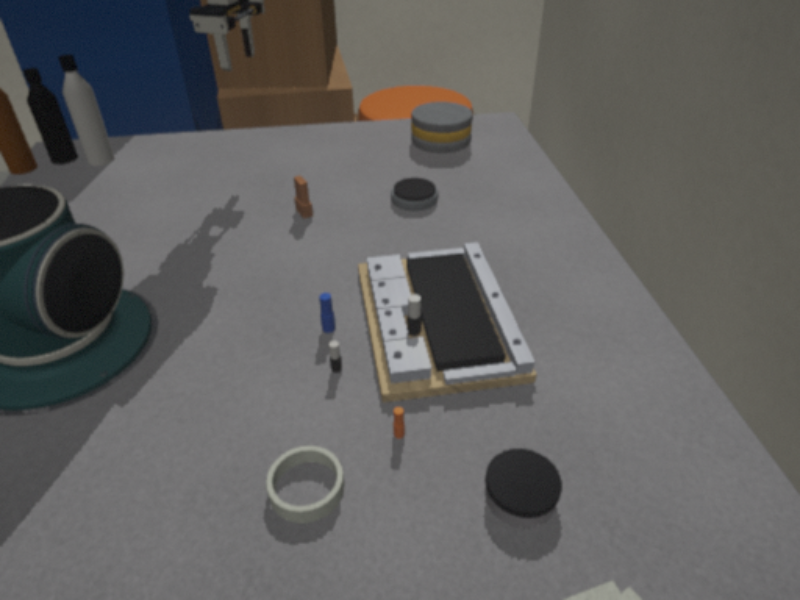

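The side view (800x600 scale) shows the white-cap bottle at (414,315) in the gap. The others are blue (327,313), a smaller white-cap (336,355), orange (399,422), and the spacer at (303,197). The heights (66 mm against 53 mm) point to the one in the gap; next is the close crop and the first move.

```bash
cat >> h.py <<'E'
def go(x,y,z,yaw):
    s=robot.state(); p=np.array(s["ee_pos"]); r=np.array(s["tool_rot"]); M=rot(r)
    d=M.T@(np.array([x,y,z])-p)/1000
    dr=R.from_matrix(M.T@rot([180,0,yaw])).as_rotvec(degrees=True)
    print("t",round(s["t"],2),"at",p.round(1),r.round(2),"travel",d.round(4).tolist(),"dr",dr.round(1).tolist())
E
python3 - <<'E'
from h import *
a=cv2.imread("pics/side1.png")[170:290,190:300]; cv2.imwrite("pics/crop1.png",cv2.resize(a,None,fx=5,fy=5,interpolation=cv2.INTER_CUBIC))
go(515,-74,219,181.5)
E
```

```text
t 0.95 at [264.  621.2 218.7] [-180.     -0.    156.98] travel [-0.5029, -0.5417, -0.0003] dr [-0.0, -0.0, -24.5]
```

View pics/crop1.png

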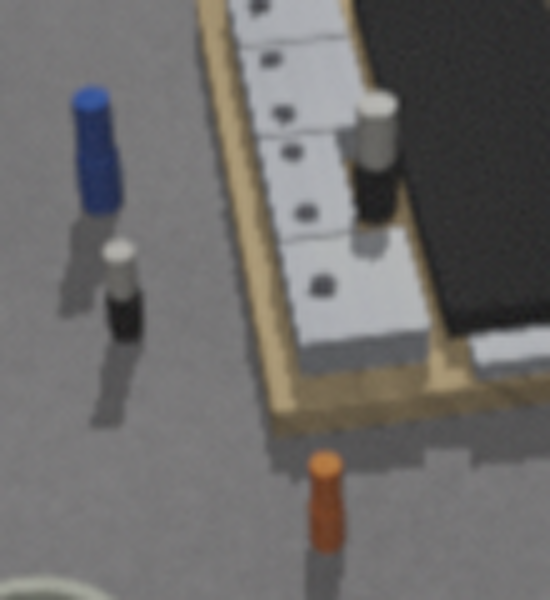

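The crop shows the larger dark body with a white cap in the gap at (377,155), and the smaller look-alike at (122,290). The one in the gap is the paint bottle, so I'll move over it.

```bash
python3 -m creep '[{"hand":-1,"travel":[-0.25,-0.27,0],"dr":[0,0,-8]},{"hand":-1,"travel":[-0.25,-0.27,0],"dr":[0,0,-16]},{"hand":-1,"travel":[-0.5,-0.54,0],"dr":[0,0,-24.5]},{"hand":-1,"travel":[-0.5,-0.54,0],"dr":[0,0,-24.5]},{"hand":-1,"travel":[-0.5,-0.54,0],"dr":[0,0,-24.5]},{"hand":-1,"travel":[-0.5,-0.54,0],"dr":[0,0,-24.5]},{"hand":-1,"travel":[-0.5,-0.54,0],"dr":[0,0,-24.5]},{"hand":-1,"travel":[-0.5,-0.54,0],"dr":[0,0,-24.5]}]'
python3 -c "
from h import *
go(515,-74,219,181.5)"
```

```text
t: 1.75
ee_pos: [399.4, 243.0, 218.9]
tool_rot: [180.0, 0.0, -178.5]
wrist_force: [2.1, 0.1, 0.2]
width: 92.7
finger_force: 0.0
t 1.75 at [399.4 243.  218.9] [ 1.7998e+02  4.0000e-02 -1.7850e+02] travel [-0.1072, -0.3199, -0.0001] dr [0.0, 0.0, 0.0]
```

```bash
python3 -m creep '[{"hand":-1,"travel":[-0.107,-0.32,0],"dr":[0,0,0]},{"hand":-1,"travel":[-0.107,-0.32,0],"dr":[0,0,0]},{"hand":-1,"travel":[-0.107,-0.32,0],"dr":[0,0,0]},{"hand":-1,"travel":[-0.107,-0.32,0],"dr":[0,0,0]},{"hand":-1,"travel":[-0.107,-0.32,0],"dr":[0,0,0]},{"hand":-1,"travel":[-0.107,-0.32,0],"dr":[0,0,0]},{"hand":-1,"travel":[-0.107,-0.32,0],"dr":[0,0,0]},{"hand":-1,"travel":[-0.107,-0.32,0],"dr":[0,0,0]}]'
cat > look.py <<'E'
from h import *
import sys
c=robot.calibration("wrist"); im,d=robot.snapshot("wrist"); n=sys.argv[1]
cv2.imwrite(f"pics/{n}.png",cv2.resize(im,(800,600))); np.savez(f"{n}.npz",d=d,im=im,eye=c["eye"],rotation=c["rotation"],K=[c["fx"],c["fy"],c["cx"],c["cy"]])
print(c)
for q in sys.argv[2:]:
    for m in robot.masks_of("wrist",q)[:3]:
        v,u=np.nonzero(m["pixels"]); ok=d[v,u]>0; p=pts(d,u[ok],v[ok],c)
        if len(p)<5: continue
        zt=np.percentile(p[:,2],95); t=p[np.abs(p[:,2]-zt)<5]; r=cv2.minAreaRect(t[:,:2].astype(np.float32))
        print(q,round(m["confidence"],2),np.round(m["box"]),"z",np.percentile(p[:,2],[3,95]).round(1),"rect",np.round(r[0],1),np.round(r[1],1),round(r[2],1),"mean",t.mean(0).round(1))
E
python3 look.py w1 paint_bottle thin_stop panel fence; python3 -c "
from h import *
go(545,-74,56,181.5)"
```

```text
t: 2.55
ee_pos: [515.2, -75.9, 218.2]
tool_rot: [-180.0, -0.0, -178.7]
wrist_force: [-1.1, 1.3, -0.2]
width: 93.1
finger_force: 0.0
{'fx': 309.12297297748756, 'fy': 309.12297297748756, 'cx': 252.44570689777152, 'cy': 191.4717930186982, 'eye': array([429.96333558, -79.41687348, 382.25401363]), 'rotation': array([-1.73993461e+01,  7.31068652e-02,  9.12060924e+01])}
paint_bottle 0.68 [246. 184. 264. 215.] z [27.9 82.6] rect [540.8 -77.3] [16.1 16.5] 51.0 mean [540.5 -77.2  81.7]
paint_bottle 0.58 [ 89. 141. 118. 157.] z [ 3.  44.8] rect [ 494.9 -250.7] [11.2 12. ] 88.2 mean [ 494.9 -250.3   43.9]
paint_bottle 0.56 [287.  69. 313.  92.] z [ 8.7 64.9] rect [413.6 -30.7] [16.4 16.4] 1.2 mean [413.2 -30.9  63.8]
thin_stop 0.85 [222. 148. 289. 184.] z [24.8 39.7] rect [509.6 -76.5] [37.4 71.5] 1.7 mean [509.1 -76.3  38. ]
panel 0.75 [180. 200. 395. 278.] z [21.8 35.5] rect [606.3 -34.8] [100.5 260.1] 1.2 mean [601.4 -48.3  34.3]
fence 0.85 [166. 276. 354. 304.] z [22.  39.1] rect [673.4 -65.5] [ 35.8 242.4] 1.2 mean [677.  -68.2  37.7]
fence 0.4 [286. 151. 355. 199.] z [21.8 39.4] rect [517.5  -4. ] [57.7 75.7] 1.3 mean [516.4  -2.6  37.9]
t 2.8 at [514.4 -71.3 218.8] [ 1.8000e+02  2.0000e-02 -1.7845e+02] travel [-0.0305, -0.0035, 0.1628] dr [0.0, 0.0, 0.0]
```

View pics/w1.png

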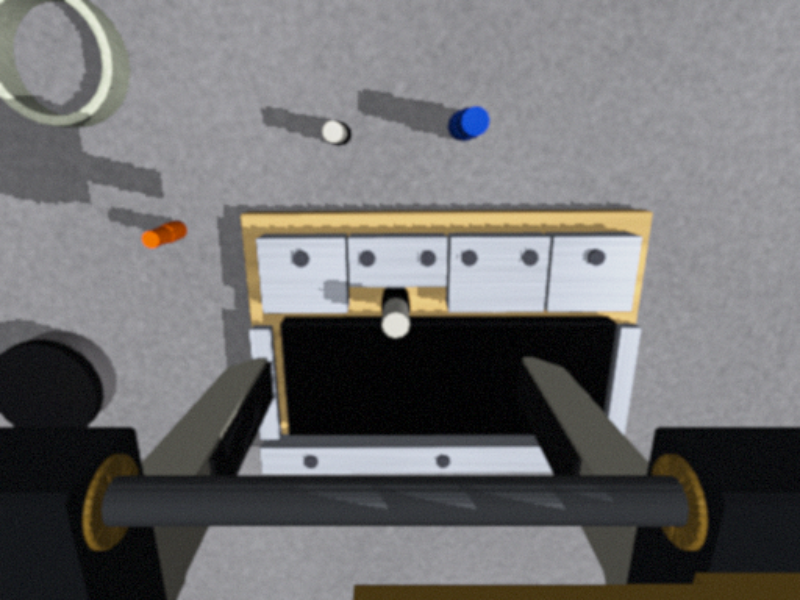

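The wrist view shows the bottle cap at (396,325) in front of the thin stop's notch, with both fingers clear of it. The arm was still settling when this was taken, so I'll measure again at rest.

```bash
python3 look.py w2 paint_bottle thin_stop panel; python3 -c "
from h import *
go(544,-74,120,181.5)"
```

```text
{'fx': 309.12297297748756, 'fy': 309.12297297748756, 'cx': 252.44570689777152, 'cy': 191.4717930186982, 'eye': array([428.96773262, -75.38678386, 382.79345796]), 'rotation': array([-1.74594793e+01,  3.75476966e-02,  9.14917035e+01])}
paint_bottle 0.76 [ 87. 138. 118. 159.] z [-2.4 45. ] rect [ 495.2 -251. ] [12.3 12.4] 3.2 mean [ 494.9 -250.4   43.8]
paint_bottle 0.64 [204.  80. 222.  91.] z [14.2 49.2] rect [ 420.5 -120.5] [12.7 12.2] 49.2 mean [ 420.5 -120.5   48. ]
paint_bottle 0.59 [241. 186. 259. 214.] z [27.  82.6] rect [541.2 -77.3] [16.9 16.7] 1.4 mean [540.9 -77.1  81.7]
thin_stop 0.7 [218. 149. 285. 186.] z [23.2 39.8] rect [509.2 -76.4] [36.6 71.8] 1.8 mean [508.6 -76.5  38. ]
panel 0.82 [175. 203. 392. 280.] z [24.9 35.5] rect [606.5 -35. ] [100.6 260.2] 1.3 mean [601.4 -48.8  34.3]
t 3.0 at [514.5 -71.5 218.9] [-1.8000e+02  3.0000e-02 -1.7845e+02] travel [-0.0294, -0.0033, 0.0989] dr [-0.0, 0.0, 0.0]
```

```bash
python3 -m creep '[{"hand":-1,"travel":[-0.0285,0.004,0.04],"dr":[0,0,0]},{"hand":-1,"travel":[-0.0285,0.0045,0.08],"dr":[0,0,0]},{"hand":-1,"travel":[-0.0285,0.0045,0.1],"dr":[0,0,0]},{"hand":-1,"travel":[-0.0285,0.0045,0.1],"dr":[0,0,0]},{"hand":-1,"travel":[-0.0285,0.0045,0.13],"dr":[0,0,0]},{"hand":-1,"travel":[-0.0285,0.0045,0.155],"dr":[0,0,0]},{"hand":-1,"travel":[-0.0285,0.0045,0.162],"dr":[0,0,0]},{"hand":-1,"travel":[-0.0285,0.0045,0.162],"dr":[0,0,0]}]'
python3 -c "
from h import *
go(543,-75.5,57,181.5)"
```

```text
t: 3.8
ee_pos: [543.0, -66.9, 57.3]
tool_rot: [-180.0, -0.0, -178.5]
wrist_force: [-0.6, -0.9, 0.7]
width: 93.1
finger_force: 0.0
t 3.8 at [543.  -66.9  57.3] [-1.8000e+02 -1.0000e-02 -1.7851e+02] travel [0.0002, -0.0086, 0.0003] dr [-0.0, -0.0, -0.0]
```

```bash
python3 -m creep '[{"hand":-1,"travel":[0,-0.0085,0],"dr":[0,0,0]},{"hand":-1,"travel":[0,-0.0085,0],"dr":[0,0,0]},{"hand":0.2,"travel":[0,-0.0085,0],"dr":[0,0,0]},{"hand":0.45,"travel":[0,-0.0085,0],"dr":[0,0,0]},{"hand":0.45,"travel":[0,-0.0085,0],"dr":[0,0,0]},{"hand":0.5,"travel":[0,-0.0085,0],"dr":[0,0,0]},{"hand":0.55,"travel":[0,-0.0085,0],"dr":[0,0,0]},{"hand":0.6,"travel":[0,-0.0085,0],"dr":[0,0,0]}]'
python3 look.py w3 paint_bottle
```

```text
t: 4.6
ee_pos: [543.1, -75.5, 56.6]
tool_rot: [180.0, -0.0, -178.5]
wrist_force: [-0.2, -1.2, -0.2]
width: 49.7
finger_force: 0.0
{'fx': 309.12297297748756, 'fy': 309.12297297748756, 'cx': 252.44570689777152, 'cy': 191.4717930186982, 'eye': array([457.79860425, -79.48068449, 220.621803  ]), 'rotation': array([-1.74364789e+01,  4.17385115e-02,  9.14303640e+01])}
paint_bottle 0.98 [236. 212. 272. 278.] z [28.7 82.5] rect [541.4 -77. ] [17.2 17.9] 77.0 mean [540.5 -77.   81.6]
paint_bottle 0.95 [159.   2. 205.  50.] z [ 1.2 49. ] rect [ 420.9 -120.4] [13.2 13.3] 82.2 mean [ 421.  -120.3   47.9]
paint_bottle 0.75 [  0. 133.  25. 156.] z [-0.4 17.8] rect [ 495.3 -244.8] [12.4  4.6] 0.5 mean [ 495.5 -244.6   15.9]
```

View pics/w3.png

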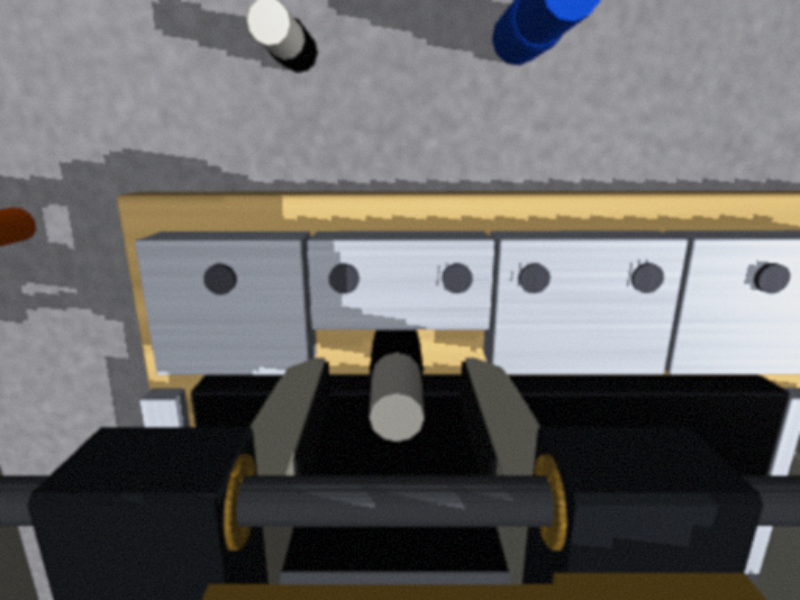

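The fingers stand evenly either side of the cap at (396,410), tips at columns ~325 and ~465. The fingertips in this same picture can calibrate the wrist camera's offset.

Run:
```python
from h import *
f=np.load("w3.npz"); K=f["K"]; c=dict(fx=K[0],fy=K[1],cx=K[2],cy=K[3],eye=f["eye"],rotation=f["rotation"])
P=cloud(f["d"],c)
for nm,lo,hi in [("L",-125,-96),("R",-58,-30)]:
    for z in (60,66,72,78,84):
        m=(P[...,1]>lo)&(P[...,1]<hi)&(np.abs(P[...,2]-z)<3)&(P[...,0]<575)&(P[...,0]>520)
        p=P[m]; print(nm,z,len(p), p[:,:2].min(0).round(1) if len(p) else "", p[:,:2].max(0).round(1) if len(p) else "")
p=P[(P[...,1]>-90)&(P[...,1]<-62)&(np.abs(P[...,2]-70)<8)&(P[...,0]<575)]; print("cap side min x",p[:,0].min().round(1),p[:,1].min().round(1),p[:,1].max().round(1))
```

```text
L 60 126 [ 532.8 -116.1] [ 550.6 -101.9]
L 66 171 [ 532.9 -116.7] [ 549.9 -102. ]
L 72 190 [ 532.7 -116.9] [ 550. -102.]
L 78 216 [ 532.8 -117.5] [ 549.6 -101.9]
L 84 239 [ 532.4 -117.8] [ 549.8 -102. ]
R 60 128 [531.3 -53. ] [548.6 -39.9]
R 66 170 [531. -53.] [549.  -38.9]
R 72 185 [531.2 -53.1] [548.4 -38.5]
R 78 217 [531. -53.] [549.2 -37.6]
R 84 247 [530.8 -53. ] [548.7 -37.4]
cap side min x 532.0 -86.2 -67.8
```

```bash
python3 -m creep '[{"hand":0.6,"travel":[-0.001,0,0],"dr":[0,0,0]},{"hand":0.6,"travel":[-0.001,0,0],"dr":[0,0,0]},{"hand":0.7,"travel":[-0.001,0,0],"dr":[0,0,0]},{"hand":0.8,"travel":[-0.001,0,0],"dr":[0,0,0]},{"hand":0.9,"travel":[-0.001,0,0],"dr":[0,0,0]},{"hand":0.9,"travel":[-0.001,0,0],"dr":[0,0,0]},{"hand":0.9,"travel":[-0.001,0,0],"dr":[0,0,0]},{"hand":0.9,"travel":[-0.001,0,0],"dr":[0,0,0]}]'
```

```text
t: 5.5
ee_pos: [544.1, -75.5, 56.7]
tool_rot: [180.0, 0.0, -178.5]
wrist_force: [-0.1, 0.0, -0.9]
width: 17.8
finger_force: 29.9
```

```bash
python3 -m creep '[{"hand":0.9,"travel":[0,0,-0.03],"dr":[0,0,0]},{"hand":0.9,"travel":[0,0,-0.07],"dr":[0,0,0]},{"hand":0.9,"travel":[0,0,-0.09],"dr":[0,0,0]},{"hand":0.9,"travel":[0.04,-0.06,-0.09],"dr":[0,0,0]},{"hand":0.9,"travel":[0.085,-0.12,-0.09],"dr":[0,0,0]},{"hand":0.9,"travel":[0.124,-0.172,-0.09],"dr":[0,0,0]},{"hand":0.9,"travel":[0.124,-0.172,-0.09],"dr":[0,0,0]},{"hand":0.9,"travel":[0.124,-0.172,-0.09],"dr":[0,0,0]}]'
python3 -c "
from h import *
go(420,100,39,181.5)"
```

```text
t: 6.3
ee_pos: [422.3, -253.5, 146.8]
tool_rot: [-179.9, -0.0, -178.7]
wrist_force: [-0.8, -0.1, -1.0]
width: 17.9
finger_force: 29.9
t 6.3 at [ 422.3 -253.5  146.8] [-1.7995e+02 -1.0000e-02 -1.7870e+02] travel [-0.0058, 0.3536, 0.1075] dr [-0.1, -0.0, -0.2]
```

That moved it the wrong way in y, because tool +y is world +y at this yaw. Nothing was touched at that height, so I'll go back to the chosen spot.

```bash
python3 -m creep '[{"hand":0.9,"travel":[-0.006,0.05,0],"dr":[0,0,0]},{"hand":0.9,"travel":[-0.006,0.1,0],"dr":[0,0,0]},{"hand":0.9,"travel":[-0.006,0.15,0],"dr":[0,0,0]},{"hand":0.9,"travel":[-0.006,0.2,0],"dr":[0,0,0]},{"hand":0.9,"travel":[-0.006,0.25,0],"dr":[0,0,0]},{"hand":0.9,"travel":[-0.006,0.3,0],"dr":[0,0,0]},{"hand":0.9,"travel":[-0.006,0.34,0],"dr":[0,0,0]},{"hand":0.9,"travel":[-0.006,0.354,0],"dr":[0,0,0]}]'
python3 -m creep '[{"hand":0.9,"travel":[0,0,0],"dr":[0,0,0]},{"hand":0.9,"travel":[0,0,0],"dr":[0,0,0]},{"hand":0.9,"travel":[0,0,0.04],"dr":[0,0,0]},{"hand":0.9,"travel":[0,0,0.075],"dr":[0,0,0]},{"hand":0.9,"travel":[0,0,0.095],"dr":[0,0,0]},{"hand":0.9,"travel":[0,0,0.1],"dr":[0,0,0]},{"hand":0.9,"travel":[0,0,0.1],"dr":[0,0,0]},{"hand":0.9,"travel":[0,0,0.1],"dr":[0,0,0]}]'
python3 -c "
from h import *
go(420,100,39,181.5)"
```

```text
t: 7.1
ee_pos: [420.9, 106.8, 146.8]
tool_rot: [180.0, 0.0, -178.3]
wrist_force: [0.1, 0.4, -0.3]
width: 17.8
finger_force: 29.9
t: 7.9
ee_pos: [422.2, 103.0, 48.0]
tool_rot: [180.0, 0.1, -178.6]
wrist_force: [0.1, 0.7, -0.4]
width: 17.8
finger_force: 29.9
t 7.9 at [422.2 103.   48. ] [ 1.7999e+02  9.0000e-02 -1.7856e+02] travel [0.0023, -0.003, 0.009] dr [0.0, 0.1, -0.1]
```

```bash
python3 -m creep '[{"hand":0.9,"travel":[0,0,0.004],"dr":[0,0,0]},{"hand":0.9,"travel":[0,0,0.007],"dr":[0,0,0]},{"hand":0.9,"travel":[0,0,0.007],"dr":[0,0,0]},{"hand":0.9,"travel":[0,0,0.008],"dr":[0,0,0]},{"hand":0.9,"travel":[0,0,0.008],"dr":[0,0,0]}]'
```

```text
t: 8.4
ee_pos: [421.5, 103.4, 38.7]
tool_rot: [180.0, 0.0, -178.5]
wrist_force: [-0.5, -0.6, -0.6]
width: 17.8
finger_force: 29.9
```

```bash
python3 -m creep '[{"hand":0.9,"travel":[0,0,0.0005],"dr":[0,0,0]},{"hand":0.9,"travel":[0,0,0.0005],"dr":[0,0,0]},{"hand":0.5,"travel":[0,0,0.0005],"dr":[0,0,0]},{"hand":0.2,"travel":[0,0,0.0005],"dr":[0,0,0]},{"hand":0.0,"travel":[0,0,0.0005],"dr":[0,0,0]},{"hand":0.0,"travel":[0,0,0.0005],"dr":[0,0,0]},{"hand":0.0,"travel":[0,0,-0.03],"dr":[0,0,0]},{"hand":0.0,"travel":[0,0,-0.07],"dr":[0,0,0]}]'
python3 - <<'E'
from h import *
go(360,330,220,107.6)
d=robot.snapshot("top")[1]; c=robot.calibration("top")
for m in robot.masks_of("top","paint_bottle")[:6]:
    v,u=np.nonzero(m["pixels"]); p=pts(d,u,v,c); print(round(m["confidence"],2),p.mean(0).round(1),"ztop",p[:,2].max().round(1),np.round(np.ptp(p[p[:,2]>20],axis=0),1) if (p[:,2]>20).any() else "")
E
```

```text
t: 9.2
ee_pos: [420.4, 103.2, 107.9]
tool_rot: [-180.0, -0.2, -178.5]
wrist_force: [0.2, -0.5, 0.4]
width: 46.3
finger_force: 0.0
t 9.2 at [420.4 103.2 107.9] [-179.97   -0.21 -178.52] travel [0.0549, 0.2283, -0.112] dr [-0.2, -0.2, 73.9]
0.69 [581.4 -37.   32.3] ztop 907.4 [218.5 312.6 887.4]
0.47 [ 498.6 -244.8   35.6] ztop 47.4 [ 9.9  8.2 27.2]
0.43 [419.5 -26.8  66.8] ztop 907.4 [101.6  43.  885.9]
```

```bash
python3 -m creep '[{"hand":-0.2,"travel":[0,0,-0.05],"dr":[0,0,0]},{"hand":-0.5,"travel":[0.01,0.03,-0.08],"dr":[0,0,8]},{"hand":-0.5,"travel":[0.01,0.06,-0.11],"dr":[0,0,16]},{"hand":-0.5,"travel":[0.015,0.1,-0.11],"dr":[0,0,24]},{"hand":-0.5,"travel":[0.02,0.14,-0.11],"dr":[0,0,32]},{"hand":-0.5,"travel":[0.025,0.18,-0.11],"dr":[0,0,40]},{"hand":-0.5,"travel":[0.025,0.205,-0.11],"dr":[0,0,48]},{"hand":-0.5,"travel":[0.025,0.205,-0.11],"dr":[0,0,56]}]'
python3 -m creep '[{"hand":-0.5,"travel":[0,0,0],"dr":[0,0,8]},{"hand":-0.5,"travel":[0,0,0],"dr":[0,0,16]},{"hand":-0.5,"travel":[0,0,0],"dr":[0,0,18]},{"hand":-0.5,"travel":[0,0,0],"dr":[0,0,18]},{"hand":-0.5,"travel":[0,0,0],"dr":[0,0,18]},{"hand":-0.5,"travel":[0,0,0],"dr":[0,0,18]}]'
python3 look.py w4 spacer paint_bottle
python3 - <<'E'
from h import *
d=robot.snapshot("side")[1]; c=robot.calibration("side")
for m in robot.masks_of("side","paint_bottle")[:5]:
    v,u=np.nonzero(m["pixels"]); p=pts(d,u,v,c); print(round(m["confidence"],2),np.median(p,0).round(1),np.percentile(p[:,2],[2,98]).round(1))
E
```

```text
t: 10.1
ee_pos: [390.5, 310.2, 217.6]
tool_rot: [-179.9, -0.0, 125.3]
wrist_force: [0.0, -0.4, -0.3]
width: 69.7
finger_force: 0.0
t: 10.7
ee_pos: [391.2, 307.6, 218.5]
tool_rot: [-180.0, 0.0, 107.5]
wrist_force: [0.3, 0.2, 0.7]
width: 69.4
finger_force: 0.0
{'fx': 309.12297297748756, 'fy': 309.12297297748756, 'cx': 252.44570689777152, 'cy': 191.4717930186982, 'eye': array([364.60943416, 386.02934243, 382.45146636]), 'rotation': array([-17.50387085,   0.04644146,  17.48918144])}
spacer 0.86 [240. 119. 264. 169.] z [-1.8 74.9] rect [377.5 335.4] [15.9 36.2] 22.2 mean [377.2 336.   73.9]
spacer 0.23 [222. 295. 238. 337.] z [-1.9 64.2] rect [420.7  95.3] [7.7 3.2] 15.6 mean [420.9  95.   64.3]
paint_bottle 0.68 [196. 362. 210. 375.] z [-1.4 19.4] rect [410.9 -21.6] [18.3  5.7] 8.0 mean [410.1 -21.1  17.3]
paint_bottle 0.6 [225. 294. 239. 304.] z [ 3.1 18.3] rect [415.5 111.3] [12.6  4. ] 19.0 mean [415.3 111.2  16.3]
0.74 [421.5  96.7  36.4] [ 1.9 64.8]
0.62 [415.2 -34.8  30. ] [-2.3 64.4]
0.49 [ 422.9 -123.3   23.9] [-2.1 48.6]
```

View pics/w4.png

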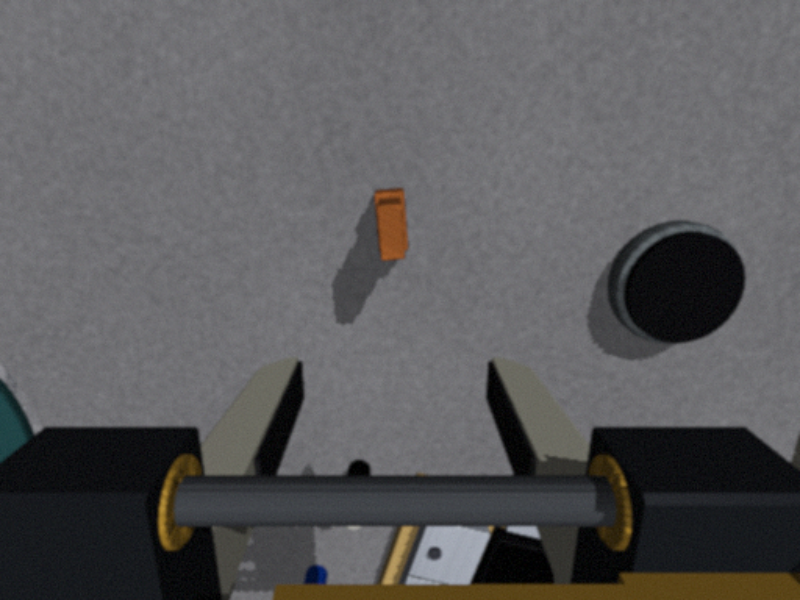

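The spacer stands at (392,225) with its tab up, the dark pad is well off at right (680,280), and the bottle stands alone at (358,470), so step 1 looks done. Next, refine the spacer yaw and approach.

Run:
```python
from h import *
f=np.load("w4.npz"); K=f["K"]; c=dict(fx=K[0],fy=K[1],cx=K[2],cy=K[3],eye=f["eye"],rotation=f["rotation"])
P=cloud(f["d"],c); 
for z0,z1 in [(69,80),(20,33)]:
    p=P[(P[...,2]>z0)&(P[...,2]<z1)&(np.hypot(P[...,0]-379,P[...,1]-335)<45)][:,:2]
    w,v=np.linalg.eigh(np.cov(p.T)); a=v[:,1]; print(z0,len(p),p.mean(0).round(1),np.degrees(np.arctan2(-a[0],a[1])).round(1))
go(380.7,335,100,110.5)
```

```text
69 565 [377.3 335.9] 22.1
20 195 [376.9 344.3] 34.8
t 10.95 at [391.2 307.6 218.7] [180.    -0.   107.49] travel [0.0292, -0.0018, 0.1187] dr [0.0, -0.0, -3.0]
```

```bash
python3 -m creep '[{"hand":-0.3,"travel":[0.029,-0.002,0.04],"dr":[0,0,-4]},{"hand":-0.3,"travel":[0.029,-0.002,0.08],"dr":[0,0,-4]},{"hand":-0.3,"travel":[0.029,-0.002,0.118],"dr":[0,0,-4]},{"hand":-0.3,"travel":[0.029,-0.002,0.118],"dr":[0,0,-4]},{"hand":-0.3,"travel":[0.029,-0.002,0.118],"dr":[0,0,-4]}]'
python3 look.py w5 spacer
python3 - <<'E'
from h import *
f=np.load("w5.npz"); K=f["K"]; c=dict(fx=K[0],fy=K[1],cx=K[2],cy=K[3],eye=f["eye"],rotation=f["rotation"])
P=cloud(f["d"],c); p=P[(P[...,2]>69)&(P[...,2]<80)&(np.hypot(P[...,0]-379,P[...,1]-335)<30)][:,:2]
w,v=np.linalg.eigh(np.cov(p.T)); a=v[:,1]; print(len(p),p.mean(0).round(1),np.degrees(np.arctan2(-a[0],a[1])).round(1))
go(380.7,335,34,112)
E
```

```text
t: 11.45
ee_pos: [380.7, 334.8, 101.6]
tool_rot: [-180.0, 0.0, 111.5]
wrist_force: [1.0, -0.3, 1.4]
width: 60.6
finger_force: 0.0
{'fx': 309.12297297748756, 'fy': 309.12297297748756, 'cx': 252.44570689777152, 'cy': 191.4717930186982, 'eye': array([348.68629309, 411.25149292, 265.60431656]), 'rotation': array([-17.50258264,   0.05485974,  21.42685917])}
spacer 0.68 [240. 165. 269. 246.] z [ 8.5 74.8] rect [377.5 335.4] [15.7 36.5] 21.9 mean [377.1 336.7  73.8]
1209 [377.1 336.7] 22.2
t 11.55 at [381.5 335.3 103.2] [ 1.7984e+02 -5.0000e-02  1.1147e+02] travel [-0.0001, -0.001, 0.0692] dr [0.2, -0.0, -0.5]
```

View pics/w5.png

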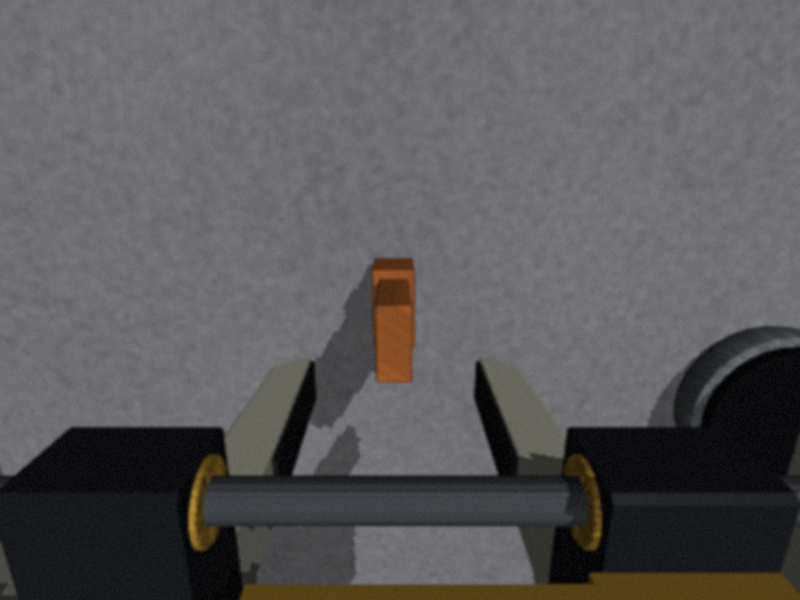

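The fingers straddle the tab at column 394 (finger midpoint about 395), aligned with its faces. I'll descend and grip.

```bash
python3 -m creep '[{"hand":-0.3,"travel":[-0.001,-0.001,0.04],"dr":[0,0,-0.5]},{"hand":-0.3,"travel":[-0.001,-0.001,0.06],"dr":[0,0,-0.5]},{"hand":-0.3,"travel":[-0.001,-0.001,0.068],"dr":[0,0,-0.5]},{"hand":-0.3,"travel":[-0.001,-0.001,0.068],"dr":[0,0,-0.5]},{"hand":0.2,"travel":[-0.001,-0.001,0.068],"dr":[0,0,-0.5]},{"hand":0.6,"travel":[-0.001,-0.001,0.068],"dr":[0,0,-0.5]},{"hand":0.9,"travel":[-0.001,-0.001,0.068],"dr":[0,0,-0.5]},{"hand":0.9,"travel":[-0.001,-0.001,0.068],"dr":[0,0,-0.5]}]'
python3 -m creep '[{"hand":0.9,"travel":[0,0,0],"dr":[0,0,0]},{"hand":0.9,"travel":[0,0,0],"dr":[0,0,0]},{"hand":0.9,"travel":[0,0,0],"dr":[0,0,0]},{"hand":0.9,"travel":[0,0,0],"dr":[0,0,0]},{"hand":0.9,"travel":[0,0,0],"dr":[0,0,0]},{"hand":0.9,"travel":[0,0,0],"dr":[0,0,0]}]'
```

```text
t: 12.35
ee_pos: [380.2, 333.6, 33.3]
tool_rot: [180.0, -0.0, 112.0]
wrist_force: [0.7, -0.1, -0.1]
width: 32.9
finger_force: 0.0
t: 12.95
ee_pos: [380.0, 333.4, 32.7]
tool_rot: [-180.0, 0.0, 112.0]
wrist_force: [0.0, 0.2, 1.9]
width: 15.8
finger_force: 30.0
```

```bash
python3 -m creep '[{"hand":0.9,"travel":[0,0,-0.03],"dr":[0,0,0]},{"hand":0.9,"travel":[0,0,-0.07],"dr":[0,0,8]},{"hand":0.9,"travel":[0,0,-0.11],"dr":[0,0,16]},{"hand":0.9,"travel":[0,0,-0.11],"dr":[0,0,20.5]},{"hand":0.9,"travel":[0,0,-0.11],"dr":[0,0,20.5]},{"hand":0.9,"travel":[0,0,-0.11],"dr":[0,0,20.5]},{"hand":0.9,"travel":[0,0,-0.11],"dr":[0,0,20.5]}]'
python3 -c "
from h import *
go(545.7,-70.6,142,91.5)"
```

```text
t: 13.65
ee_pos: [379.6, 333.1, 141.5]
tool_rot: [-179.9, 0.1, 91.6]
wrist_force: [-0.8, -0.6, -0.9]
width: 16.1
finger_force: 30.0
t 13.65 at [379.6 333.1 141.5] [-1.7991e+02  6.0000e-02  9.1600e+01] travel [-0.4082, 0.1547, -0.0003] dr [-0.1, 0.1, 0.1]
```

```bash
python3 -m creep '[{"hand":0.9,"travel":[-0.045,0.017,0],"dr":[0,0,0]},{"hand":0.9,"travel":[-0.09,0.034,0],"dr":[0,0,0]},{"hand":0.9,"travel":[-0.135,0.051,0],"dr":[0,0,0]},{"hand":0.9,"travel":[-0.18,0.068,0],"dr":[0,0,0]},{"hand":0.9,"travel":[-0.225,0.085,0],"dr":[0,0,0]},{"hand":0.9,"travel":[-0.27,0.102,0],"dr":[0,0,0]},{"hand":0.9,"travel":[-0.315,0.119,0],"dr":[0,0,0]},{"hand":0.9,"travel":[-0.35,0.133,0],"dr":[0,0,0]}]'
python3 -m creep '[{"hand":0.9,"travel":[-0.04,0.014,0],"dr":[0,0,0]},{"hand":0.9,"travel":[-0.058,0.022,0],"dr":[0,0,0]},{"hand":0.9,"travel":[-0.058,0.022,0],"dr":[0,0,0]},{"hand":0.9,"travel":[-0.058,0.022,0],"dr":[0,0,0]},{"hand":0.9,"travel":[-0.058,0.022,0],"dr":[0,0,0]},{"hand":0.9,"travel":[-0.058,0.022,0],"dr":[0,0,0]}]'
python3 -c "
from h import *
go(545.7,-70.6,85,91.5)"
```

```text
t: 14.45
ee_pos: [522.2, -15.6, 141.9]
tool_rot: [-179.9, 0.0, 91.5]
wrist_force: [0.0, 0.0, -1.9]
width: 15.7
finger_force: 30.0
t: 15.05
ee_pos: [545.3, -69.3, 142.7]
tool_rot: [180.0, -0.0, 91.6]
wrist_force: [0.1, 1.3, -1.6]
width: 15.5
finger_force: 30.0
t 15.05 at [545.3 -69.3 142.7] [ 1.7999e+02 -1.0000e-02  9.1570e+01] travel [-0.0013, 0.0004, 0.0577] dr [0.0, -0.0, 0.1]
```

```bash
python3 -m creep '[{"hand":0.9,"travel":[-0.001,0.0005,0.03],"dr":[0,0,0]},{"hand":0.9,"travel":[-0.001,0.0005,0.057],"dr":[0,0,0]},{"hand":0.9,"travel":[-0.001,0.0005,0.057],"dr":[0,0,0]},{"hand":0.9,"travel":[-0.001,0.0005,0.057],"dr":[0,0,0]},{"hand":0.9,"travel":[-0.001,0.0005,0.057],"dr":[0,0,0]}]'
python3 look.py w6 spacer thin_stop panel
python3 - <<'E'
from h import *
go(545.7,-70.6,52,91.5)
f=np.load("w6.npz"); K=f["K"]; c=dict(fx=K[0],fy=K[1],cx=K[2],cy=K[3],eye=f["eye"],rotation=f["rotation"])
P=cloud(f["d"],c)
for nm,z0,z1 in [("foot",54,80),("top",33,42)]:
    for y in (-60,-50,-40,-30):
        p=P[(P[...,2]>z0)&(P[...,2]<z1)&(abs(P[...,1]-y)<4)&(P[...,0]>500)&(P[...,0]<600)]
        x=np.sort(p[:,0]); 
        if len(x)>3: i=np.argmax(np.diff(x)); print(nm,y,len(x),x[0].round(1),x[-1].round(1),"biggest gap",x[i].round(1),x[i+1].round(1))
E
```

```text
t: 15.55
ee_pos: [546.7, -71.3, 87.5]
tool_rot: [179.9, 0.0, 91.5]
wrist_force: [0.3, 0.0, -0.6]
width: 16.2
finger_force: 30.0
{'fx': 309.12297297748756, 'fy': 309.12297297748756, 'cx': 252.44570689777152, 'cy': 191.4717930186982, 'eye': array([542.88997293,  11.08342542, 251.42439859]), 'rotation': array([-17.53284587,  -0.08846706,   1.45350014])}
thin_stop 0.61 [176. 169. 234. 258.] z [33.4 40. ] rect [509.5 -75.9] [37.3 72. ] 1.7 mean [508.2 -69.9  38.2]
thin_stop 0.61 [270.   2. 434. 278.] z [33.  35.5] rect [606.9 -31.6] [100.6 200. ] 1.3 mean [607.2 -12.1  34.4]
panel 0.82 [271.   0. 433. 279.] z [33.  35.5] rect [606.7 -31.2] [100.3 199.2] 1.3 mean [607.1 -11.9  34.4]
t 15.75 at [546.4 -71.5  86.7] [1.7992e+02 2.0000e-02 9.1480e+01] travel [0.0009, -0.0007, 0.0347] dr [0.1, 0.0, -0.0]
foot -50 439 533.8 555.7 biggest gap 543.8 544.4
top -60 960 500.2 600.0 biggest gap 527.7 557.9
top -50 1030 500.1 599.9 biggest gap 527.3 557.5
top -40 1068 500.0 600.0 biggest gap 546.9 557.1
top -30 1414 500.1 599.9 biggest gap 546.8 556.7
```

View pics/w6.png

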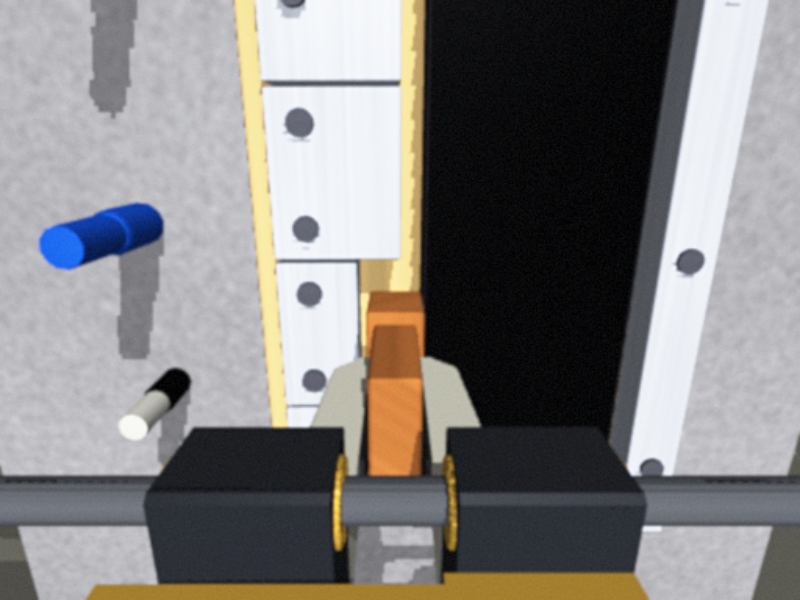

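The spacer foot at (396,320) is over the gap with the notch beside it. In this picture the foot spans x 533.8–555.7 and the gap 527.4–557.6, so it must shift about 2 mm towards the stop. I'll check the y clearance to the thick stop the same way.

Run:
```python
from h import *
f=np.load("w6.npz"); K=f["K"]; c=dict(fx=K[0],fy=K[1],cx=K[2],cy=K[3],eye=f["eye"],rotation=f["rotation"])
P=cloud(f["d"],c)
p=P[(P[...,2]>54)&(P[...,2]<86)&(abs(P[...,0]-545)<9)&(P[...,1]>-70)&(P[...,1]<-20)]; print("foot max y",np.percentile(p[:,1],[90,99,100]).round(1))
p=P[(P[...,2]>34)&(P[...,2]<42)&(abs(P[...,0]-536)<6)&(P[...,1]>-60)&(P[...,1]<0)]; print("thick min y",np.percentile(p[:,1],[0,1,5]).round(1))
```

```text
foot max y [-47.  -46.7 -46.6]
thick min y [-37.2 -37.  -35.4]
```

```bash
python3 -m creep '[{"hand":0.9,"travel":[0,-0.002,0.005],"dr":[0,0,0]},{"hand":0.9,"travel":[0,-0.002,0.01],"dr":[0,0,0]},{"hand":0.9,"travel":[0,-0.002,0.015],"dr":[0,0,0]},{"hand":0.9,"travel":[0,-0.002,0.018],"dr":[0,0,0]},{"hand":0.9,"travel":[0,-0.002,0.021],"dr":[0,0,0]},{"hand":0.9,"travel":[0,-0.002,0.021],"dr":[0,0,0]}]'
```

```text
t: 16.35
ee_pos: [543.8, -71.5, 64.1]
tool_rot: [-180.0, -0.0, 91.5]
wrist_force: [0.4, -0.9, -1.3]
width: 15.8
finger_force: 30.0
```

```bash
python3 -m creep '[{"hand":0.9,"travel":[0,0,0.004],"dr":[0,0,0]},{"hand":0.9,"travel":[0,0,0.008],"dr":[0,0,0]},{"hand":0.9,"travel":[0,0,0.011],"dr":[0,0,0]},{"hand":0.9,"travel":[0,0,0.012],"dr":[0,0,0]},{"hand":0.9,"travel":[0,0,0.013],"dr":[0,0,0]},{"hand":0.9,"travel":[0,0,0.013],"dr":[0,0,0]},{"hand":0.9,"travel":[0,0,0.013],"dr":[0,0,0]}]'
```

```text
t: 17.05
ee_pos: [544.1, -71.5, 51.8]
tool_rot: [180.0, 0.0, 91.5]
wrist_force: [-0.1, -0.1, -0.6]
width: 16.2
finger_force: 30.0
```

```bash
python3 -m creep '[{"hand":0.9,"travel":[0,0,0.001],"dr":[0,0,0]},{"hand":0.9,"travel":[0,0,0.001],"dr":[0,0,0]},{"hand":0.9,"travel":[0,0,0.001],"dr":[0,0,0]},{"hand":0.9,"travel":[0,0.002,0.001],"dr":[0,0,0]},{"hand":0.9,"travel":[0,0.004,0.001],"dr":[0,0,0]},{"hand":0.9,"travel":[0,0.006,0.001],"dr":[0,0,0]},{"hand":0.9,"travel":[0,0.007,0.001],"dr":[0,0,0]},{"hand":0.9,"travel":[0,0.008,0.001],"dr":[0,0,0]}]'
python3 -m creep '[{"hand":0.9,"travel":[0,0.001,0],"dr":[0,0,0]},{"hand":0.9,"travel":[0,0.0015,0],"dr":[0,0,0]},{"hand":0.9,"travel":[0,0.002,0],"dr":[0,0,0]},{"hand":0.9,"travel":[0,0.002,0],"dr":[0,0,0]}]'
```

```text
t: 17.85
ee_pos: [552.0, -71.3, 50.7]
tool_rot: [-180.0, 0.0, 91.5]
wrist_force: [-4.7, -1.1, 3.2]
width: 15.5
finger_force: 30.0
t: 18.25
ee_pos: [554.1, -71.2, 50.7]
tool_rot: [180.0, 0.0, 91.5]
wrist_force: [-4.2, -0.2, 2.4]
width: 16.0
finger_force: 30.0
```

```bash
python3 -m creep '[{"hand":0.9,"travel":[0,0.001,0],"dr":[0,0,0]},{"hand":0.9,"travel":[0,0.001,0],"dr":[0,0,0]},{"hand":0.9,"travel":[0,0.0015,0],"dr":[0,0,0]},{"hand":0.9,"travel":[0,0.0015,0],"dr":[0,0,0]}]'
python3 -c "
from h import *
print(robot.state()['wrist_force'])"
```

```text
t: 18.65
ee_pos: [555.5, -71.2, 50.7]
tool_rot: [-180.0, -0.0, 91.5]
wrist_force: [-5.4, -0.0, 4.5]
width: 15.8
finger_force: 30.0
[-5.38350258 -0.01677564  4.50305108]
```

```bash
python3 -m creep '[{"hand":0.9,"travel":[0,0.0005,0],"dr":[0,0,0]},{"hand":0.9,"travel":[0,0.001,0],"dr":[0,0,0]},{"hand":0.9,"travel":[0,0.001,0],"dr":[0,0,0]},{"hand":0.9,"travel":[0,0.001,0],"dr":[0,0,0]}]'
python3 -m creep '[{"hand":0.9,"travel":[0,0.0005,0],"dr":[0,0,0]},{"hand":0.9,"travel":[0,0.001,0],"dr":[0,0,0]},{"hand":0.9,"travel":[0,0.001,0],"dr":[0,0,0]},{"hand":0.9,"travel":[0,0.001,0],"dr":[0,0,0]}]'
```

```text
t: 19.05
ee_pos: [556.3, -71.0, 50.7]
tool_rot: [-180.0, -0.0, 91.5]
wrist_force: [-7.0, 0.9, 5.3]
width: 15.9
finger_force: 30.0
t: 19.45
ee_pos: [556.5, -71.0, 50.7]
tool_rot: [-179.9, -0.0, 91.5]
wrist_force: [-14.9, 2.6, 10.8]
width: 15.9
finger_force: 30.0
```

```bash
python3 -m creep '[{"hand":0.9,"travel":[0,0.0002,0],"dr":[0,0,0]},{"hand":0.9,"travel":[0,0.0002,0],"dr":[0,0,0]},{"hand":0.9,"travel":[0,0.0002,0],"dr":[0,0,0]},{"hand":0.9,"travel":[0,0.0002,0],"dr":[0,0,0]},{"hand":0.9,"travel":[0,0.0002,0],"dr":[0,0,0]},{"hand":0.9,"travel":[0,0.0002,0],"dr":[0,0,0]}]'
python3 look.py w7 panel spacer
python3 - <<'E'
from h import *
im,d=robot.snapshot("top"); c=robot.calibration("top")
P=cloud(d,c)
for q in ["panel","fence","paint_bottle"]:
    for m in robot.masks_of("top",q)[:4 if q=="paint_bottle" else 1]:
        v,u=np.nonzero(m["pixels"]); p=pts(d,u,v,c); p=p[p[:,2]<100]; zt=np.percentile(p[:,2],95); t=p[abs(p[:,2]-zt)<5]; r=cv2.minAreaRect(t[:,:2].astype(np.float32)); print(q,np.round(r[0],1),np.round(r[1],1),round(r[2],2),zt.round(1))
J=np.array([np.cos(.026),np.sin(.026)])
f=np.load("w7.npz"); K=f["K"]; cw=dict(fx=K[0],fy=K[1],cx=K[2],cy=K[3],eye=f["eye"],rotation=f["rotation"])
Q=cloud(f["d"],cw)
for nm,A,p0 in [("top",P,(582.3,-35.8)),("wrist",Q,(579.3,-37.5))]:
    B=A[...,:2]-np.array(p0); jx=B@J; jy=B@np.array([-J[1],J[0]])
    for y in (-120,-60,0,60,120):
        s=(abs(jy-y)<5)&(jx>20)&(jx<100)
        a=jx[s&(A[...,2]>31)&(A[...,2]<37)&(jx<88)]; lo=jx[s&(A[...,2]<29)&(jx>60)]; b=jx[s&(A[...,2]>37.3)]
        print(nm,y,"panel max",a.max().round(1) if len(a) else None,"fence min",np.percentile(b,3).round(1) if len(b)>3 else None,"low pts",len(lo), "panel z",np.median(A[...,2][s&(jx<70)]).round(1) if (s&(jx<70)).any() else None)
g=cv2.resize(im[120:240,190:350],(800,600)); cv2.imwrite("pics/top7.png",g)
print(robot.state()["wrist_force"],robot.state()["t"])
E
```

```text
t: 20.05
ee_pos: [556.6, -71.0, 50.7]
tool_rot: [-179.8, -0.0, 91.5]
wrist_force: [-17.0, 0.4, 11.9]
width: 15.7
finger_force: 30.0
{'fx': 309.12297297748756, 'fy': 309.12297297748756, 'cx': 252.44570689777152, 'cy': 191.4717930186982, 'eye': array([553.63073404,  11.24650409, 214.70930278]), 'rotation': array([-17.48425946,   0.19730814,   1.43073174])}
panel 0.71 [268.   1. 466. 346.] z [33.1 35.5] rect [615.6 -51.7] [100.8 222.3] 1.6 mean [615.3  -9.9  34.4]
panel 0.6 [406.   0. 509. 380.] z [34.6 39.1] rect [678.  -63.3] [ 27.1 246.9] 1.7 mean [675.9 -30.8  37.8]
spacer 0.34 [266.   4. 464. 349.] z [33.1 35.5] rect [615.7 -51.6] [100.9 222. ] 1.5 mean [615.5 -10.   34.4]
panel [617.9 -31.2] [ 99.4 257.6] 1.88 38.9
fence [680.2 -32.8] [ 25.6 301. ] 1.62 42.5
paint_bottle [ 498.5 -248.6] [11.6  9.7] 89.47 47.6
paint_bottle [ 423.5 -117.5] [ 9.7 11.9] 44.92 51.4
paint_bottle [422.4 103.2] [14.7 14.3] 88.01 68.1
top -120 panel max 86.4 fence min 75.1 low pts 0 panel z None
top -60 panel max None fence min 57.2 low pts 0 panel z 177.2
top 0 panel max None fence min 20.1 low pts 0 panel z 377.3
top 60 panel max 85.4 fence min 29.9 low pts 0 panel z 36.3
top 120 panel max 85.3 fence min 25.3 low pts 0 panel z 36.3
wrist -120 panel max 87.9 fence min 86.3 low pts 0 panel z None
wrist -60 panel max 87.4 fence min 85.9 low pts 0 panel z 34.5
wrist 0 panel max 87.5 fence min 20.8 low pts 0 panel z 35.7
wrist 60 panel max 87.6 fence min 85.9 low pts 0 panel z 34.4
wrist 120 panel max None fence min None low pts 0 panel z None
[-15.88925102   1.35845666  10.75434712] 20.4
```

View pics/w7.png

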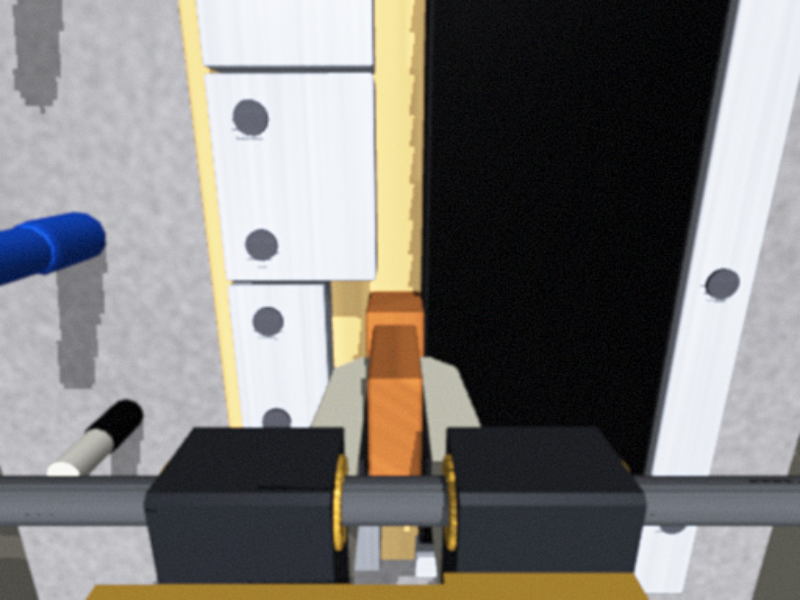

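View pics/top7.png

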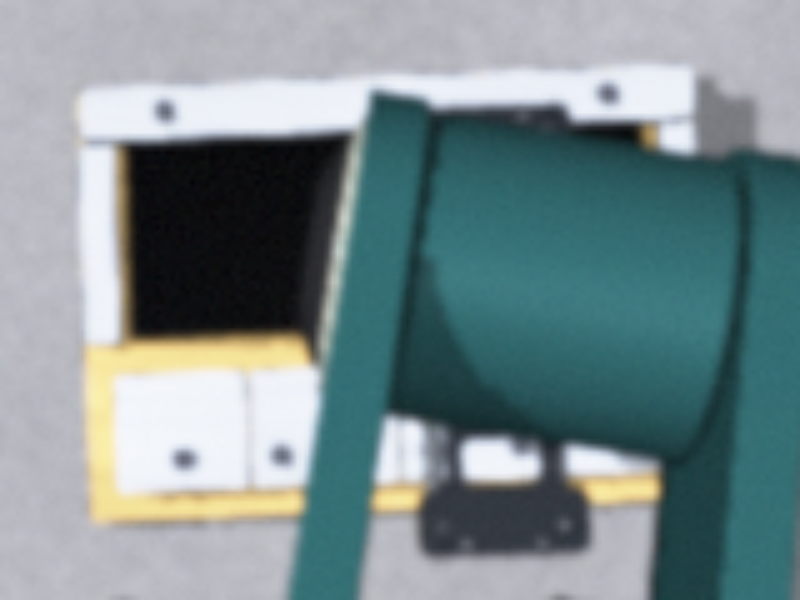

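The wrist view shows the spacer foot at (396,310) against the panel edge. No bed shows between the panel and the fence along the edge from (735,0) to (640,470). The top crop is partly hidden by the arm, but the left end is flush at (240,140). The panel-to-fence centre distance measures 62.3–62.4 mm (62.5 means flush), the yaws match, the push holds steady at about 16 N and the bottle stands. Handing in.

```bash
python3 -c "
from h import *
print(robot.finish_job())"
```

```text
the job is handed in; nothing more can be done
None
```

I handed the job in at about 20 s, no verdict returned: the bottle stands upright on the bench, and the gripped spacer is in the thin-stop gap, pressing the panel flush against the fence with about 16 N.

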